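# Line up the sampler's vial racks

## Task

The sampler takes its vials from three small eight-vial racks in a row; the middle one is bolted to the bench by its two steel lugs. Slide the two loose eight-vial racks over the bench, without lifting or tipping them, one to each end of the bolted rack, so that all three stand end to end in one straight, parallel row with the same gap of about 25 mm at either end of the bolted rack. Leave the larger rack of four big vials where it stands.

Things in the scene. Friction and masses are not known exactly. Their poses are not given: they have to be found in the camera images.
- fixed_rack_mid (a point): The bolted rack: white plastic, 85 mm long (y), 44 mm wide (x), smooth sides 32 mm high; 2 x 4 small amber vials with blue caps fixed in it, 46 mm high in all. Immovable: a steel lug 30 mm wide, 9 mm high with its screw, juts 21 mm from each long side. Point: its centre, 23 mm above the bench; z up. The row runs along this y; the loose racks' centres belong 110 mm from here along +y and -y.
- rack_a_mid (a point): A loose rack: white plastic, 85 mm long (y), 44 mm wide (x), smooth sides 32 mm high; 2 x 4 small amber vials with blue caps fixed in it, 46 mm high in all. No lugs, 0.18 to 0.35 kg. Point: its centre, 23 mm above the bench; z up. The same either way round, and may go to either end; starts askew near one end of the bolted rack. Slides easily, can be held across its width.
- rack_b_mid (a point): The other loose rack, identical to the first, with the same point and axes; it starts near the other end of the bolted rack.
- big_rack_mid (a point): A bystander, to be left alone: a square white rack, 64 mm by 64 mm and 40 mm high, with four big clear vials with metal caps, 76 mm high in all. The point is its centre, 38 mm above the bench.
There are look-alikes about, which are no part of the job. What is shaped like the part that bears rack_a_mid but turquoise is not meant.

How it is judged:
By the outcome, as a careful person would: the job done as asked, in the order asked, and still so for the second after the job is handed in, with the robot touching nothing.
It also fails if it takes over 43 s, if anything falls off the work surface, if the arm or the gripper's body presses on something with over 40 N, if the wrist force passes 120 N, or if a joint passes its speed limit or range.

## Robot

A 6-joint arm with a two-finger parallel gripper is mounted at the origin on the work surface. World frame = base frame: x ahead of the robot, y to its left, z up, the work surface at z = 0. Lengths are in m, angles in rad, forces in N, time in s.
With the tool pointing down it reaches from about 0.225 to 0.875 m from the base axis. Payload 3.4 kg.
Tool frame: the origin (TCP) lies at the very end of the fingers, on their centre line; the grasp point (between the pads) lies 19 mm behind it (grasp_offset is the distance from the TCP to the grasp point, in m); y points along the fingers, z is the direction in which the jaws open and shut, and the axes are right-handed (so a half turn about y gives the same grasp; the last joint's range is limited). The gripper opens to 85 mm and grips with 20 to 120 N. Pads are 22 mm wide; open, the fingers measure 114 mm over their backs; the gripper's body (76 mm by 85 mm) begins 54 mm behind the grasp point. The pads swing forward as they close: fully open they stand 13 mm farther back than shut.
Start: joints at [-1.374, 0.276, 1.505, -0, 1.361, -0.121], TCP at [0.18, -0.546, 0.231] pointing down, gripper open.
Joint ranges: [-2.89, 2.89], [-0.75, 2.08], [0.22, 2.7], [-1.18, 4.32], [0.11, 2.71], [-2.7, 2.7]. Speed limits (rad/s): [2.57, 2.57, 3.14, 3.14, 3.14, 3.14].

## Interface

Orientations are given as a unit quaternion [w, x, y, z].
In Python, from rig import get_state, get_image, sign_off, grasp_offset gives the robot as it stands.
- The arm moves only by the shell command python3 -m jog 'ROWS' [FORCE]. ROWS is JSON, one flat list of numbers, 7 for each row, row after row: the closure in counts, from 0 (fully open) to 255 (shut), then the shift along the tool's x, y, z in cm, then the turn, a rotation vector about the tool's x, y, z in units of 8 degrees (1.0 is 8 degrees). In form: [jaw, tx, ty, tz, rx, ry, rz, jaw, tx, ty, tz, rx, ry, rz, ...]. A call has 1 to 12 rows; each row is the pose to reach, as a shift and turn from the pose commanded when the call began, along the tool's axes at that moment; what a row does not reach only later rows make up. A row lasts 1/8 s, in which the tool goes at most 62.5 mm and 10.7 degrees, less where a joint would pass 70% of its speed; a pose out of reach is approached as far as the arm can. A call with a gripper value outside its range is refused whole. The fingers move at their own pace and stop on an object; FORCE is the grip in N (left out, the last holds). Time passes only in rows, so rows that repeat a pose let the fingers close. It gives the time, the measured TCP pose, the force and the opening at its end, in the units of the state.
- get_state(): the state, without advancing time (a new reading comes with each control period).
- get_image(name): name is "side" or "top" or "wrist"; returns a dict with "color" (384x512x3 uint8, blue, green, red), "mtx" (3x3 intrinsics, pixels), "R" (3x3) and "t" (3): a world point X has camera coordinates R X + t; the wrist camera has in their place "tool_from_camera" (4x4, takes a point from camera to tool coordinates, whose origin is the TCP and whose axes are the tool frame's). Camera axes: x right, y down, z forward; pixel columns grow to the right and rows downward; lengths in m; the calibration is good to about 2 mm. A picture is of the moment at which its call begins: read the wrist's pose just before it. There is no depth.
- sign_off(): hands the job in, once; it reports no verdict.
The state is a dict: "clock": time; "qpos": joint angles; "qd": joint speeds; "effort": joint torques, N m; "position": TCP position; "ee_rot": TCP orientation; "contact_force": force on the tool from outside, world axes, zero at the start; "moment": the same for the moment, N m; "width": finger opening in m.
Only numpy, scipy, OpenCV 4.12 (cv2) and the standard library are available. Lean on these libraries where they do the work, as an engineer would, in place of code of your own. Each camera call takes 0.05 s, during which the arm holds its last target.

## Working session

There is one attempt and no reset: what is moved stays moved. The work goes in short steps, Python scripts to look and compute and a shell command to move; the robot and the scene stay as the last step left them, time stands still between calls to the robot, and variables do not carry over. Pictures are saved under pics/ and viewed, and the job is handed in when it is done.

```bash
ls; mkdir -p pics
python3 - <<'E'
from rig import get_state,get_image,grasp_offset
import cv2
s=get_state();print(s,grasp_offset)
for n in("side","top","wrist"):
    i=get_image(n);cv2.imwrite(f"pics/{n}0.png",i["color"])
    print(n,{k:v for k,v in i.items() if k!="color"})
E
```

```text
pics
{'clock': 0.0, 'qpos': array([-1.37402110e+00,  2.76578819e-01,  1.50611929e+00,  5.69715311e-05,
        1.36069211e+00, -1.21004720e-01]), 'qd': array([ 0.00087353,  0.0001244 , -0.00154664,  0.00055496,  0.00033822,
        0.0005492 ]), 'effort': array([ 2.10095241e-03, -4.16772330e+01, -2.45806861e+01, -2.57083066e-04,
        1.09217656e-02,  1.87600796e-05]), 'position': array([ 0.17957335, -0.54569509,  0.23045445]), 'ee_rot': array([ 0.11187143, -0.11188021,  0.69883594, -0.69756429]), 'contact_force': array([-0.29015229,  0.13428985,  0.03612004]), 'moment': array([-0.00737551,  0.02486168, -0.00829349]), 'width': 0.08546475464501588} 0.0187
side {'mtx': array([[414.45808084,   0.        , 259.49879821],
       [  0.        , 414.45808084, 189.32357077],
       [  0.        ,   0.        ,   1.        ]]), 'R': array([[-0.91120935, -0.41163414, -0.01596412],
       [-0.28352729,  0.65479823, -0.70060798],
       [ 0.29884744, -0.63387429, -0.71336779]]), 't': array([0.48103372, 0.195566  , 0.54789548])}
top {'mtx': array([[391.46248426,   0.        , 253.17519973],
       [  0.        , 391.46248426, 191.31501833],
       [  0.        ,   0.        ,   1.        ]]), 'R': array([[ 0.00999787, -0.99939068, -0.03344107],
       [-0.99760222, -0.00767845, -0.06878125],
       [ 0.06848256,  0.03404855, -0.99707113]]), 't': array([0.0182198 , 0.53931361, 0.68347066])}
wrist {'mtx': array([[330.7360994 ,   0.        , 255.59382487],
       [  0.        , 330.7360994 , 195.36365945],
       [  0.        ,   0.        ,   1.        ]]), 'tool_from_camera': array([[-7.27857985e-04,  9.53378589e-01,  3.01775970e-01,
        -7.72064570e-02],
       [-1.02882261e-05, -3.01776057e-01,  9.53378839e-01,
        -1.42128707e-01],
       [ 9.99999735e-01,  6.90819661e-04,  2.29458688e-04,
        -2.40646917e-04],
       [ 0.00000000e+00,  0.00000000e+00,  0.00000000e+00,
         1.00000000e+00]])}
```

View pics/top0.png

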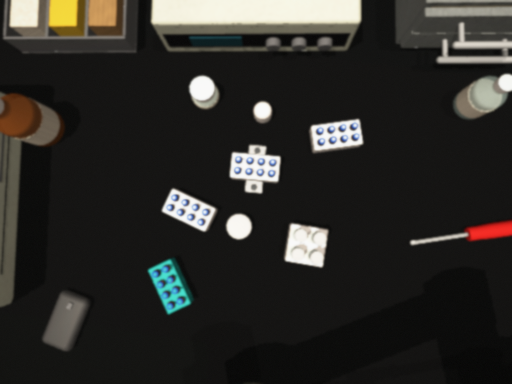

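View pics/side0.png

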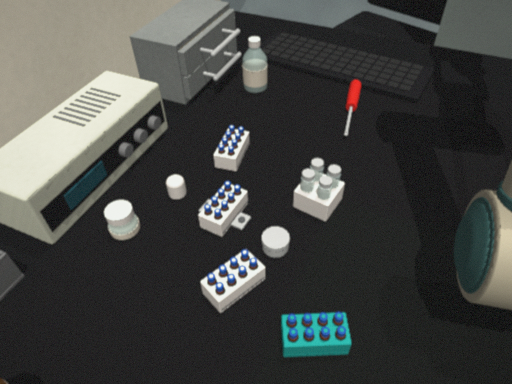

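View pics/wrist0.png

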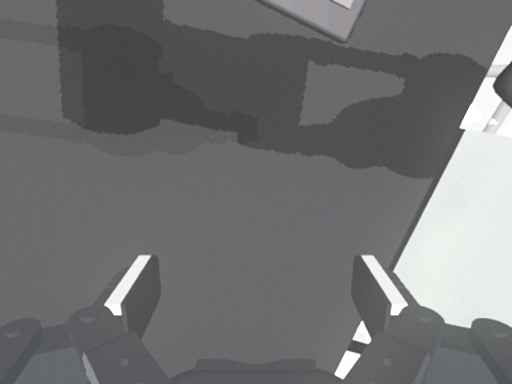

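```bash
cat > h.py <<'E'
import numpy as np,cv2
from rig import get_state,get_image
from scipy.spatial.transform import Rotation as Ro
def ray(i,uv,z):
    uv=np.atleast_2d(np.array(uv,float)); d=np.c_[uv,np.ones(len(uv))]@np.linalg.inv(i["mtx"]).T
    c=-i["R"].T@i["t"]; w=d@i["R"]; return c+w*((z-c[2])/w[:,2])[:,None]
def wristcam():
    s=get_state(); i=get_image("wrist"); q=s["ee_rot"]
    T=np.eye(4);T[:3,:3]=Ro.from_quat([q[1],q[2],q[3],q[0]]).as_matrix();T[:3,3]=s["position"]
    M=np.linalg.inv(T@i["tool_from_camera"]); i["R"]=M[:3,:3];i["t"]=M[:3,3]; return i
def caps(i,amin=4):
    h=cv2.cvtColor(i["color"],cv2.COLOR_BGR2HSV)
    m=cv2.inRange(h,(105,100,50),(130,255,255))
    n,l,st,c=cv2.connectedComponentsWithStats(m)
    return [(c[k],st[k,4]) for k in range(1,n) if st[k,4]>=amin]
def white(i,name=None,lo=110):
    h=cv2.cvtColor(i["color"],cv2.COLOR_BGR2HSV)
    return cv2.inRange(h,(0,0,lo),(180,70,255))
def yawpos(P):
    P=P[:,:2];c=P.mean(0);u=np.linalg.svd(P-c)[2][0]
    if u[1]<0:u=-u
    return c,np.degrees(np.arctan2(-u[0],u[1])) # yaw of y axis
def tool():
    s=get_state();q=s["ee_rot"];R=Ro.from_quat([q[1],q[2],q[3],q[0]]).as_matrix()
    return s,R
E
python3 - <<'E'
from h import *
from scipy.cluster.hierarchy import fcluster,linkage
for n in("top","side"):
    i=get_image(n);cs=caps(i); P=ray(i,[c for c,a in cs],0.045)
    lab=fcluster(linkage(P),0.035,"distance")
    for k in set(lab):
        Q=P[lab==k]
        c,y=yawpos(Q) if len(Q)>2 else (Q[0],0)
        print(n,len(Q),c.round(4),round(y,1), np.mean([cs[j][0] for j in np.where(lab==k)[0]],0).round(), np.ptp((Q[:,:2]-c[:2])@np.array([-np.sin(np.radians(y)),np.cos(np.radians(y))])).round(4))
i=get_image("top")
for nm,uv,z in(("disc",(238,226),.02),("small",(262,111),.03),("bott",(203,91),.05),("big",(306,245),.06),("turq",(171,286),.045)):print(nm,ray(i,[uv],z))
s,R=tool();print(R.round(3))
E
```

```text
top 8 [0.374  0.1644] -63.7 [169. 286.] 0.0597
top 8 [ 0.6368 -0.1214] 8.3 [337. 135.] 0.0599
top 8 [0.5789 0.0195] -4.3 [255. 167.] 0.0577
top 8 [0.505  0.1331] -24.4 [189. 209.] 0.0601
side 2 [ 0.6523 -0.1304  0.045 ] 0 [232. 137.] 0.0087
side 1 [ 0.6462 -0.0891  0.045 ] 0 [221. 147.] 0.0
side 8 [0.3731 0.1706] -63.6 [315. 325.] 0.0596
side 8 [0.506  0.1401] -23.9 [232. 270.] 0.0614
side 8 [0.5826 0.0235] -2.3 [222. 198.] 0.0631
disc [[0.47686843 0.0494019  0.02      ]]
small [[0.68255965 0.00825239 0.03      ]]
bott [[0.71257397 0.11169527 0.05      ]]
big [[ 0.44736282 -0.067336    0.06      ]]
turq [[0.37389548 0.16113244 0.045     ]]
[[-0.95  -0.     0.313]
 [-0.313  0.001 -0.95 ]
 [-0.    -1.    -0.001]]
```

```bash
python3 -m jog '[0,-51.6,0,-41.6,0,2.27,0, 0,-51.6,0,-41.6,0,2.27,0, 0,-51.6,0,-41.6,0,2.27,0, 0,-51.6,0,-41.6,0,2.27,0, 0,-51.6,0,-41.6,0,2.27,0, 0,-51.6,0,-41.6,0,2.27,0, 0,-51.6,0,-41.6,0,2.27,0, 0,-51.6,0,-41.6,0,2.27,0, 0,-51.6,0,-41.6,0,2.27,0, 0,-51.6,0,-41.6,0,2.27,0, 0,-51.6,0,-41.6,0,2.27,0, 0,-51.6,0,-41.6,0,2.27,0]'
python3 - <<'E'
from h import *
print(tool())
E
```

```text
clock: 1.8
position: [0.541, 0.0124, 0.2309]
ee_rot: [0.002, -0.002, 0.707, -0.707]
contact_force: [0.3, -0.1, 0.8]
width: 0.0853
({'clock': 1.8, 'qpos': array([-1.05937304e-01,  2.25010751e-01,  1.57681590e+00,  5.05845366e-04,
        1.33969313e+00,  1.45987390e+00]), 'qd': array([-0.04955253, -0.02300126,  0.03418344, -0.03539875,  0.01736831,
       -0.01624859]), 'effort': array([  1.29740696, -37.88675308, -24.91554558,   0.31283727,
        -0.14890756,   0.11091244]), 'position': array([0.54095363, 0.01244923, 0.23090742]), 'ee_rot': array([ 0.001766  , -0.0016771 ,  0.70727494, -0.70693438]), 'contact_force': array([ 0.28047808, -0.14329503,  0.80570153]), 'moment': array([ 0.00086983, -0.0126703 ,  0.01991421]), 'width': 0.0852962714174015}, array([[-9.99988137e-01,  1.24558414e-04,  4.86928939e-03],
       [-4.86922883e-03,  4.81928118e-04, -9.99988029e-01],
       [-1.26903570e-04, -9.99999876e-01, -4.81315898e-04]]))
```

```bash
cat >> h.py <<'E'
from scipy.cluster.hierarchy import fcluster,linkage
def racks(i,n="",lo=4):
    cs=caps(i,lo); 
    if not cs: return
    P=ray(i,[c for c,a in cs],0.045)
    lab=fcluster(linkage(P),0.035,"distance")
    for k in set(lab):
        Q=P[lab==k]
        if len(Q)<4: print(n,len(Q),Q.round(3).tolist());continue
        c,y=yawpos(Q); print(n,len(Q),c.round(4),round(y,1),np.mean([cs[j][0] for j in np.where(lab==k)[0]],0).round(),[int(cs[j][1]) for j in np.where(lab==k)[0]])
E
python3 - <<'E'
from h import *
i=wristcam();cv2.imwrite("pics/w1.png",i["color"]);racks(i,"w",15)
i=get_image("side");racks(i,"s")
E
```

```text
w 1 [[0.397, 0.191, 0.045]]
w 1 [[0.347, 0.143, 0.045]]
w 8 [ 0.6403 -0.122 ] 8.3 [402.  66.] [107, 87, 79, 73, 103, 84, 74, 70]
w 8 [0.5834 0.0199] -5.0 [248. 128.] [45, 48, 33, 42, 43, 38, 32, 38]
w 8 [0.5067 0.1357] -22.3 [138. 202.] [41, 35, 48, 29, 44, 30, 38, 29]
s 8 [0.3731 0.1707] -63.6 [315. 325.] [51, 51, 56, 52, 46, 46, 47, 43]
s 8 [ 0.6406 -0.1196] 9.1 [231. 139.] [22, 21, 18, 14, 19, 17, 15, 15]
s 8 [0.506  0.1401] -23.9 [232. 270.] [44, 40, 35, 47, 31, 42, 40, 36]
s 8 [0.5825 0.0235] -3.2 [222. 198.] [30, 29, 28, 26, 31, 25, 23, 27]
```

View pics/w1.png

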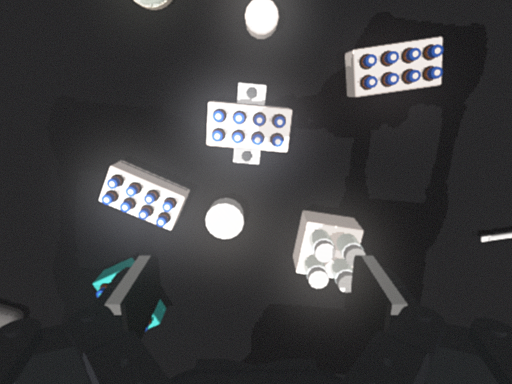

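Run:
```python
from h import *
i=wristcam();c=i["color"]
cv2.imwrite("pics/w1c.png",cv2.resize(c[70:175,190:310],None,fx=5,fy=5,interpolation=cv2.INTER_NEAREST))
for y in range(110,122):print([tuple(int(v) for v in c[y,x]) for x in range(213,227)])
```

```text
[(253, 172, 123), (254, 175, 125), (255, 178, 128), (255, 173, 124), (254, 168, 120), (233, 147, 114), (174, 128, 123), (115, 110, 133), (100, 103, 115), (138, 138, 146), (226, 228, 233), (248, 249, 252), (253, 252, 253), (255, 255, 255)]
[(255, 209, 164), (255, 222, 181), (255, 226, 191), (255, 207, 166), (255, 185, 135), (255, 171, 123), (233, 148, 118), (156, 121, 119), (107, 105, 115), (109, 110, 116), (173, 174, 184), (230, 234, 240), (237, 240, 245), (252, 251, 252)]
[(255, 253, 247), (255, 255, 255), (255, 255, 255), (255, 254, 250), (254, 228, 194), (255, 187, 139), (254, 168, 123), (194, 130, 111), (122, 113, 120), (102, 104, 110), (149, 150, 156), (229, 233, 240), (237, 241, 246), (249, 249, 251)]
[(255, 255, 255), (255, 255, 255), (255, 255, 255), (255, 255, 255), (255, 255, 255), (255, 214, 174), (255, 177, 129), (223, 141, 116), (139, 116, 123), (102, 101, 108), (138, 141, 147), (235, 238, 243), (253, 253, 254), (255, 254, 254)]
[(255, 255, 255), (255, 255, 255), (255, 255, 255), (255, 255, 255), (255, 255, 255), (255, 229, 199), (255, 178, 130), (234, 148, 115), (153, 1
[... 1067 characters left out ...]
, (250, 189, 147), (248, 173, 129), (246, 166, 122), (241, 161, 124), (214, 148, 132), (162, 147, 154), (190, 188, 192), (255, 254, 253), (255, 255, 255), (255, 255, 255), (255, 255, 255), (255, 255, 255), (255, 255, 255)]
[(254, 255, 255), (252, 244, 238), (244, 222, 212), (232, 205, 194), (225, 202, 194), (218, 208, 206), (230, 230, 231), (255, 255, 255), (255, 255, 255), (255, 255, 255), (255, 255, 255), (255, 255, 255), (255, 255, 255), (255, 255, 255)]
[(255, 255, 255), (255, 255, 255), (255, 255, 255), (255, 255, 255), (255, 255, 255), (255, 255, 255), (255, 255, 255), (255, 255, 255), (255, 255, 255), (255, 255, 255), (255, 255, 255), (255, 255, 255), (255, 255, 255), (255, 255, 255)]
```

View pics/w1c.png

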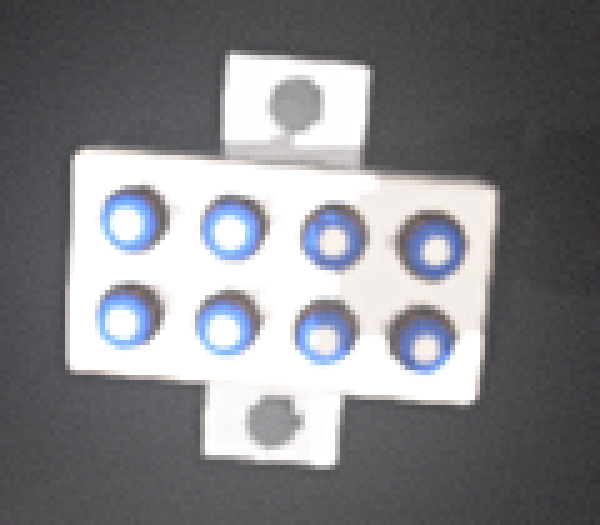

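```bash
cat >> h.py <<'E'
def caps(i,amin=15):
    c=i["color"].astype(int); m=((c[...,0]-c[...,2]>35)&(c[...,1]-c[...,2]<75)&(c[...,0]-c[...,1]>25)).astype(np.uint8)
    out=[]
    for k in cv2.findContours(m,cv2.RETR_EXTERNAL,cv2.CHAIN_APPROX_NONE)[0]:
        h=cv2.convexHull(k);M=cv2.moments(h)
        if M["m00"]>=amin: out.append((np.array([M["m10"],M["m01"]])/M["m00"],M["m00"]))
    return out
def tops(i,near,open_=0,lo=140):
    g=i["color"].min(2)
    c=i["color"].astype(int)
    m=(((g>lo)|(c[...,0]-c[...,2]>35))).astype(np.uint8)*255
    for k in cv2.findContours(m,cv2.RETR_EXTERNAL,cv2.CHAIN_APPROX_NONE)[0]:
        if cv2.contourArea(k)<200 or cv2.pointPolygonTest(k,tuple(map(float,near)),False)<0: continue
        f=np.zeros_like(m);cv2.drawContours(f,[k],-1,255,-1)
        if open_: f=cv2.morphologyEx(f,cv2.MORPH_OPEN,np.ones((open_,open_),np.uint8))
        k=max(cv2.findContours(f,cv2.RETR_EXTERNAL,cv2.CHAIN_APPROX_NONE)[0],key=cv2.contourArea)
        P=ray(i,k[:,0],0.032)[:,:2].astype(np.float32)
        r=cv2.minAreaRect(P*1000); b=cv2.boxPoints(r)/1000
        e=b[1]-b[0] if np.linalg.norm(b[1]-b[0])>np.linalg.norm(b[2]-b[1]) else b[2]-b[1]
        if e[1]<0:e=-e
        print("top",np.round(np.array(r[0])/1000,4),"size",np.round(r[1],1),"yaw",round(float(np.degrees(np.arctan2(-e[0],e[1]))),1))
E
python3 - <<'E'
from h import *
i=wristcam();racks(i,"w",30)
tops(i,(248,128),35);tops(i,(138,202));tops(i,(402,66))
i=get_image("top");racks(i,"t",6);tops(i,(255,167),21);tops(i,(189,209));tops(i,(337,135))
i=get_image("side");racks(i,"s",8)
E
```

```text
w 8 [ 0.6405 -0.123 ] 8.0 [399.  63.] [105, 110, 113, 131, 113, 118, 122, 139]
w 8 [0.5057 0.1365] -24.5 [134. 201.] [76, 84, 74, 91, 93, 82, 81, 85]
w 8 [0.583  0.0204] -5.2 [245. 126.] [79, 81, 87, 85, 84, 86, 93, 93]
w 1 [[0.396, 0.19, 0.045]]
top [0.583 0.021] size [46.8 83.5] yaw 0.1
top [0.5087 0.1346] size [87.2 53.4] yaw -23.5
top [ 0.6401 -0.1204] size [43.8 92.8] yaw 8.0
t 8 [0.3733 0.165 ] -64.1 [169. 286.] [9, 9, 11, 13, 13, 12, 9, 8]
t 8 [0.505  0.1354] -23.9 [188. 209.] [18, 20, 22, 21, 13, 19, 17, 20]
top [0.7263 0.0898] size [606.7 323.8] yaw -0.5
top [0.5049 0.1367] size [87.4 45.7] yaw -24.4
top [0.7239 0.0889] size [608.5 328.5] yaw -0.5
s 8 [0.3729 0.1697] -63.4 [316. 325.] [67, 65, 64, 64, 64, 61, 61, 62]
s 6 [ 0.6415 -0.121 ] 8.5 [231. 138.] [16, 15, 52, 56, 21, 17]
s 8 [0.5065 0.1389] -24.2 [232. 269.] [53, 50, 53, 47, 55, 50, 49, 49]
s 8 [0.5833 0.0227] -4.7 [222. 198.] [34, 37, 31, 37, 29, 28, 24, 31]
```

```bash
python3 -m jog '[0,3.5,10,-12.4,0,-8.2,0, 0,3.5,10,-12.4,0,-8.2,0, 0,3.5,10,-12.4,0,-8.2,0, 0,3.5,10,-12.4,0,-8.2,0, 0,3.5,10,-12.4,0,-8.2,0, 0,3.5,10,-12.4,0,-8.2,0, 0,3.5,10,-12.4,0,-8.2,0, 0,3.5,14.1,-12.4,0,-8.2,0, 0,3.5,14.1,-12.4,0,-8.2,0, 0,3.5,14.1,-12.4,0,-8.2,0]'
python3 - <<'E'
from h import *
s,R=tool();print(s["position"],s["qpos"].round(2),np.degrees(np.arctan2(R[1,2],R[0,2])))
i=wristcam();cv2.imwrite("pics/w2.png",i["color"]);racks(i,"w",30)
E
```

```text
clock: 3.35
position: [0.5053, 0.1339, 0.0911]
ee_rot: [-0.383, 0.383, -0.594, 0.595]
contact_force: [0.1, -0.1, 1.2]
width: 0.0853
[0.50529647 0.13388817 0.09106849] [ 0.13  0.32  1.83 -0.    1.    0.55] -24.444597463198726
w 8 [0.3741 0.1686] -63.5 [ 45. 255.] [344, 326, 312, 337, 316, 331, 308, 340]
w 3 [[0.592, 0.032, 0.045], [0.577, 0.054, 0.045], [0.594, 0.052, 0.045]]
w 8 [0.5059 0.1383] -24.5 [254. 215.] [243, 247, 246, 253, 245, 229, 259, 252]
```

View pics/w2.png

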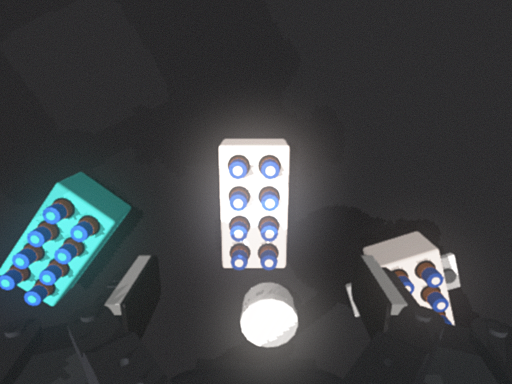

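```bash
python3 -m jog '[0,-0.35,4,0,0,0,0, 0,-0.35,8.5,0,0,0,0, 0,-0.35,8.5,0,0,0,0, 0,-0.35,8.5,0,0,0,0, 0,-0.35,8.5,0,0,0,0]' 20
python3 - <<'E'
from h import *
i=wristcam();cv2.imwrite("pics/w3.png",i["color"]);racks(i,"w",30)
E
```

```text
clock: 4.03
position: [0.508, 0.1375, 0.0074]
ee_rot: [-0.385, 0.382, -0.594, 0.595]
contact_force: [-0.3, 0.7, 0.7]
width: 0.0851
w 8 [0.507  0.1407] -24.3 [250. 301.] [171, 143, 780, 785, 809, 812, 800, 771]
```

View pics/w3.png

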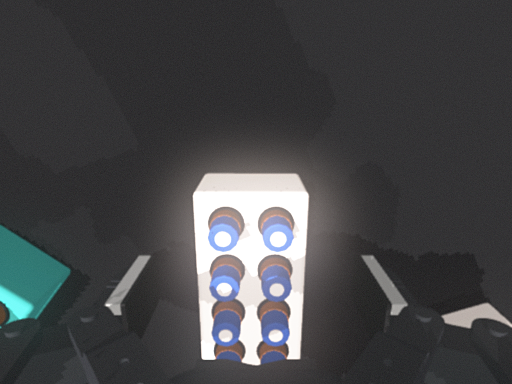

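```bash
python3 -m jog '[120,0,0,0,0,0,0, 255,0,0,0,0,0,0, 255,0,0,0,0,0,0, 255,0,0,0,0,0,0, 255,0,0,0,0,0,0, 255,0,0,0,0,0,0]' 20
python3 - <<'E'
from h import *
s,R=tool();print(s["position"],s["width"],s["contact_force"],np.degrees(np.arctan2(R[1,2],R[0,2])))
racks(get_image("top"),"t",6);racks(get_image("side"),"s",8)
E
```

```text
clock: 4.82
position: [0.5063, 0.1373, 0.0057]
ee_rot: [-0.383, 0.383, -0.594, 0.594]
contact_force: [-1.8, 0.4, 5.9]
width: 0.0436
[0.50628553 0.13734099 0.00569238] 0.04360295487927271 [-1.84205088  0.39051446  5.89917225] -24.35958611813146
t 5 [0.3621 0.157 ] -80.4 [173. 293.] [8, 9, 9, 8, 10]
t 8 [ 0.6385 -0.1228] 8.4 [337. 134.] [20, 23, 20, 19, 23, 21, 17, 22]
t 2 [[0.484, 0.113, 0.045], [0.502, 0.105, 0.045]]
t 6 [0.5803 0.0168] 5.2 [257. 167.] [11, 11, 7, 11, 10, 13]
s 4 [0.5152 0.1574] -89.9 [220. 277.] [51, 41, 52, 41]
s 8 [0.373  0.1703] -62.4 [316. 325.] [44, 58, 65, 57, 35, 61, 68, 68]
```

```bash
python3 -m jog '[255,-0.4,0,1.1,0,-0.3,0, 255,-0.9,0,2.5,0,-0.75,0, 255,-1.4,0,4.0,0,-1.2,0, 255,-1.9,0,5.5,0,-1.65,0, 255,-2.4,0,6.8,0,-2.05,0, 255,-2.75,0,7.7,0,-2.3,0, 255,-2.9,0,8.16,0,-2.42,0, 255,-2.9,0,8.16,0,-2.42,0, 255,-2.9,0,8.16,0,-2.42,0]' 20
python3 - <<'E'
from h import *
s,R=tool();print(s["position"],s["width"],s["contact_force"],np.degrees(np.arctan2(R[1,2],R[0,2])))
i=wristcam();cv2.imwrite("pics/w4.png",i["color"])
E
```

```text
clock: 6.05
position: [0.5886, 0.1301, 0.0057]
ee_rot: [0.476, -0.48, 0.523, -0.52]
contact_force: [-8.2, -0.1, 11.6]
width: 0.0434
[0.58862856 0.1300552  0.00574289] 0.04337695676185886 [-8.17203574 -0.09412266 11.61280168] -4.97054970289477
```

View pics/w4.png

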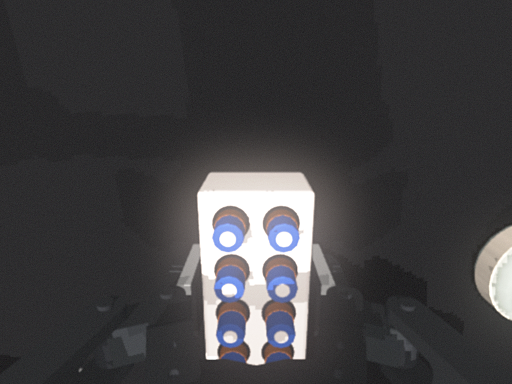

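```bash
python3 -m jog '[255,0,-0.2,0,0,0,0, 255,0,-0.3,0.2,0,0,0, 255,0,-0.3,0.2,0,0,0, 255,0,-0.3,0.2,0,0,0]' 20
python3 - <<'E'
from h import *
s,R=tool();print(s["position"],s["width"],s["contact_force"],np.degrees(np.arctan2(R[1,2],R[0,2])))
E
```

```text
clock: 6.6
position: [0.5945, 0.1298, 0.0079]
ee_rot: [0.478, -0.478, 0.521, -0.521]
contact_force: [-0.2, -0.3, -2.2]
width: 0.0436
[0.5945128  0.12984441 0.00786895] 0.043590851290701865 [-0.19070735 -0.28060181 -2.17184348] -4.998170102277947
```

```bash
python3 -m jog '[255,0,0.15,-0.2,0,0,0, 255,0,0.15,-0.2,0,0,0, 255,0,0.15,-0.2,0,0,0]' 20
python3 - <<'E'
from h import *
s,R=tool();print(s["position"],s["width"],s["contact_force"],np.degrees(np.arctan2(R[1,2],R[0,2])))
E
```

```text
clock: 6.98
position: [0.5925, 0.1301, 0.0067]
ee_rot: [-0.478, 0.478, -0.521, 0.521]
contact_force: [-0.6, -0.4, -2.0]
width: 0.0435
[0.59246067 0.13010959 0.00674543] 0.0435356287439934 [-0.56546857 -0.36161856 -2.02447257] -4.988399805189735
```

```bash
python3 -m jog '[255,0,0.1,0,0,0,0, 255,0,0.1,0,0,0,0, 255,0,0.1,0,0,0,0]' 20
python3 - <<'E'
from h import *
s,R=tool();print(s["position"],s["width"],s["contact_force"],np.degrees(np.arctan2(R[1,2],R[0,2])))
E
```

```text
clock: 7.35
position: [0.5925, 0.1301, 0.0058]
ee_rot: [-0.478, 0.478, -0.521, 0.521]
contact_force: [-0.5, 1.2, -1.4]
width: 0.0436
[0.59249623 0.13006598 0.00577058] 0.043552222851551387 [-0.45792218  1.15566132 -1.38165051] -4.993206534720316
```

```bash
python3 -m jog '[100,0,0,0,0,0,0, 0,0,0,0,0,0,0, 0,0,0,0,0,0,0, 0,0,-3,0,0,0,0, 0,0,-9,0,0,0,0, 0,2,-15,0,0,0,0, 0,2,-19.5,0,0,0,0, 0,2,-19.5,0,0,0,0, 0,2,-19.5,0,0,0,0, 0,2,-19.5,0,0,0,0]' 20
python3 - <<'E'
from h import *
s,R=tool();print(s["position"],s["contact_force"])
i=wristcam();cv2.imwrite("pics/w5.png",i["color"]);racks(i,"w",30)
racks(get_image("side"),"s",8)
E
```

```text
clock: 8.6
position: [0.5896, 0.1102, 0.1989]
ee_rot: [0.477, -0.479, 0.522, -0.52]
contact_force: [-0.3, -0.4, 0.5]
width: 0.0852
[0.58959948 0.11021524 0.19888823] [-0.32975211 -0.36469971  0.48057163]
w 5 [0.3869 0.1726] -47.3 [ 22. 129.] [158, 148, 149, 159, 160]
w 3 [[0.648, -0.11, 0.045], [0.627, -0.093, 0.045], [0.645, -0.09, 0.045]]
w 8 [0.5828 0.0217] -4.6 [257. 264.] [93, 82, 91, 100, 86, 87, 87, 86]
w 8 [0.5925 0.1305] -5.0 [258. 156.] [101, 101, 98, 102, 107, 107, 113, 117]
s 9 [0.3745 0.17  ] -62.8 [315. 324.] [38, 41, 44, 56, 34, 37, 60, 9, 69]
s 2 [[0.633, -0.124, 0.045], [0.653, -0.13, 0.045]]
s 1 [[0.647, -0.09, 0.045]]
s 8 [0.5931 0.1317] -4.5 [182. 245.] [44, 49, 41, 52, 38, 48, 45, 51]
s 8 [0.5833 0.0224] -3.3 [222. 198.] [26, 32, 24, 34, 34, 37, 26, 36]
```

View pics/w5.png

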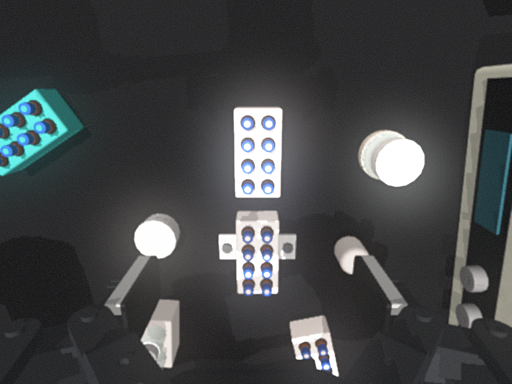

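```bash
python3 -m jog '[0,22.8,0,7.1,0,-1.64,0, 0,22.8,0,7.1,0,-1.64,0, 0,22.8,0,7.1,0,-1.64,0, 0,22.8,0,7.1,0,-1.64,0, 0,22.8,0,7.1,0,-1.64,0, 0,22.8,5,7.1,0,-1.64,0, 0,22.8,9.9,7.1,0,-1.64,0, 0,22.8,9.9,7.1,0,-1.64,0, 0,22.8,9.9,7.1,0,-1.64,0]'
python3 - <<'E'
from h import *
s,R=tool();print(s["position"],s["qpos"].round(2),np.degrees(np.arctan2(R[1,2],R[0,2])))
i=wristcam();cv2.imwrite("pics/w6.png",i["color"]);racks(i,"w",30)
E
```

```text
clock: 9.82
position: [0.6426, -0.1226, 0.1031]
ee_rot: [0.535, -0.534, 0.463, -0.464]
contact_force: [0.8, 0.1, 1.0]
width: 0.0853
[ 0.64263982 -0.12258698  0.10309348] [-0.29  0.48  1.51  0.    1.15 -0.44] 8.178021406050746
w 2 [[0.59, -0.011, 0.045], [0.572, -0.011, 0.045]]
w 8 [ 0.6405 -0.1225] 8.0 [252. 214.] [212, 221, 203, 210, 215, 208, 225, 221]
```

View pics/w6.png

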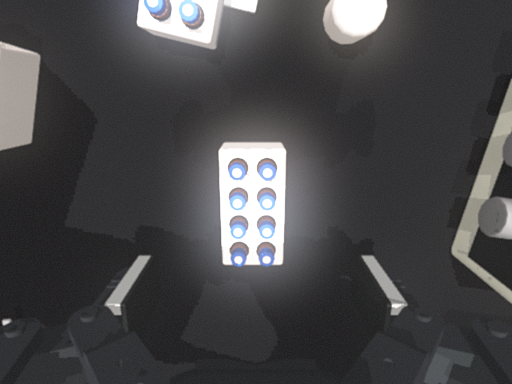

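```bash
python3 -m jog '[0,0,4,0,0,0,0, 0,0,9.2,0,0,0,0, 0,0,9.2,0,0,0,0, 0,0,9.2,0,0,0,0, 0,0,9.2,0,0,0,0, 120,0,9.2,0,0,0,0, 255,0,9.2,0,0,0,0, 255,0,9.2,0,0,0,0, 255,0,9.2,0,0,0,0, 255,0,9.2,0,0,0,0, 255,0,9.2,0,0,0,0]' 20
python3 - <<'E'
from h import *
s,R=tool();print(s["position"],s["width"],s["contact_force"],np.degrees(np.arctan2(R[1,2],R[0,2])))
E
```

```text
clock: 11.25
position: [0.6415, -0.1233, 0.0105]
ee_rot: [-0.534, 0.534, -0.463, 0.463]
contact_force: [-2.2, 0.6, 6.3]
width: 0.0434
[ 0.64148724 -0.12329773  0.01053211] 0.043358679617182115 [-2.17930713  0.5902638   6.34501603] 8.133861701720168
```

```bash
python3 -m jog '[255,-0.5,0,-0.7,0,0.2,0, 255,-1.2,0,-1.7,0,0.45,0, 255,-2.0,0,-2.9,0,0.75,0, 255,-2.8,0,-4.1,0,1.05,0, 255,-3.5,0,-5.1,0,1.35,0, 255,-4.0,0,-5.9,0,1.55,0, 255,-4.28,0,-6.27,0,1.64,0, 255,-4.28,0,-6.27,0,1.64,0, 255,-4.28,0,-6.27,0,1.64,0]' 20
python3 - <<'E'
from h import *
s,R=tool();print(s["position"],s["width"],s["contact_force"],np.degrees(np.arctan2(R[1,2],R[0,2])))
E
```

```text
clock: 12.38
position: [0.5743, -0.0898, 0.0106]
ee_rot: [-0.478, 0.477, -0.521, 0.522]
contact_force: [2.6, -1.0, 7.4]
width: 0.0436
[ 0.57428708 -0.08982458  0.0105615 ] 0.04360232253511411 [ 2.61837235 -1.0492235   7.39277712] -5.024953175072041
```

```bash
python3 -m jog '[255,0,0,-0.15,0,0,0, 255,0,0,-0.15,0,0,0]' 20
python3 - <<'E'
from h import *
s,R=tool();print(s["position"],s["width"],s["contact_force"],np.degrees(np.arctan2(R[1,2],R[0,2])))
E
```

```text
clock: 12.62
position: [0.574, -0.0898, 0.0106]
ee_rot: [-0.479, 0.477, -0.52, 0.523]
contact_force: [4.9, -0.9, 4.7]
width: 0.0434
[ 0.57398103 -0.08978986  0.01058821] 0.043449714420809665 [ 4.94605113 -0.94468618  4.72204613] -5.028319820203158
```

```bash
python3 -m jog '[255,0,0,0.1,0,0,0, 100,0,0,0.1,0,0,0, 0,0,0,0.1,0,0,0, 0,0,0,0.1,0,0,0, 0,0,-3,0.1,0,0,0, 0,0,-9,0.1,0,0,0, 0,-5,-14,0,0,0,0, 0,-10,-19,0,0,0,0, 0,-14,-23,0,0,0,0, 0,-14,-24,0,0,0,0, 0,-14,-24,0,0,0,0, 0,-14,-24,0,0,0,0]' 20
python3 - <<'E'
from h import *
s,R=tool();print(s["position"],s["qd"].round(3))
i=wristcam();cv2.imwrite("pics/w7.png",i["color"]);racks(i,"w",20)
i=get_image("side");cv2.imwrite("pics/s7.png",i["color"]);racks(i,"s",8)
E
```

```text
clock: 14.12
position: [0.5832, 0.0495, 0.2483]
ee_rot: [0.477, -0.478, 0.522, -0.521]
contact_force: [-0.6, -0.9, 0.0]
width: 0.0852
[0.58320748 0.04946014 0.24826338] [-0.011  0.01   0.006  0.001  0.002 -0.   ]
w 8 [0.3731 0.1679] -62.4 [32. 66.] [132, 115, 92, 116, 132, 119, 130, 127]
w 8 [ 0.574 -0.089] -5.0 [259. 280.] [67, 69, 68, 66, 65, 67, 62, 61]
w 8 [0.5924 0.1298] -4.9 [258.  87.] [84, 89, 89, 89, 91, 91, 98, 96]
w 8 [0.5827 0.0212] -4.8 [258. 192.] [62, 60, 71, 71, 72, 73, 73, 79]
s 8 [0.3731 0.1697] -63.5 [316. 324.] [59, 66, 58, 57, 61, 61, 67, 65]
s 8 [ 0.5751 -0.088 ] -4.3 [255. 158.] [23, 27, 27, 29, 25, 28, 29, 34]
s 8 [0.5835 0.0228] -4.0 [222. 198.] [32, 37, 31, 37, 29, 38, 20, 37]
s 8 [0.5933 0.1315] -4.4 [182. 245.] [45, 47, 42, 47, 39, 43, 46, 49]
```

View pics/w7.png

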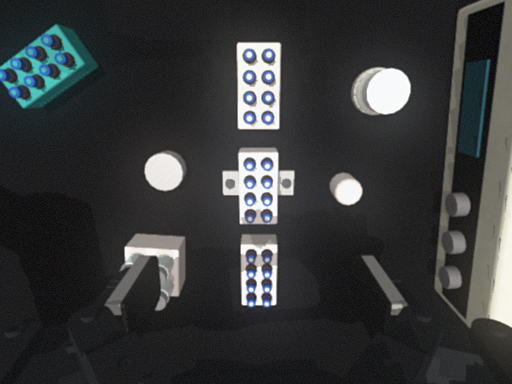

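View pics/s7.png

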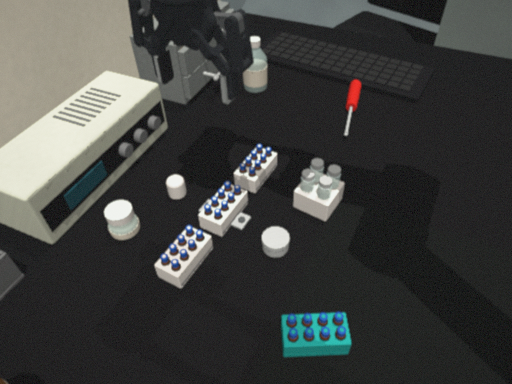

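```bash
python3 -m jog '[0,53,0,-30,0,0,0, 0,53,0,-30,0,0,0, 0,53,0,-30,0,0,0, 0,53,0,-30,0,0,0, 0,53,0,-30,0,0,0, 0,53,0,-30,0,0,0, 0,53,0,-30,0,0,0, 0,53,0,-30,0,0,0, 0,53,0,-30,0,0,0, 0,53,0,-30,0,0,0, 0,53,0,-30,0,0,0, 0,53,0,-30,0,0,0]'
python3 - <<'E'
from h import *
i=get_image("top");cv2.imwrite("pics/t8.png",i["color"]);racks(i,"t",6)
i=get_image("side");racks(i,"s",8)
E
```

```text
clock: 15.72
position: [0.2387, -0.4512, 0.2488]
ee_rot: [0.478, -0.477, 0.522, -0.521]
contact_force: [0.0, -0.7, -0.7]
width: 0.0856
t 8 [0.3735 0.1651] -63.7 [169. 286.] [10, 9, 11, 13, 11, 10, 11, 11]
t 8 [ 0.5732 -0.0898] -4.9 [318. 171.] [27, 28, 28, 26, 27, 25, 25, 25]
t 8 [0.5817 0.0202] -4.8 [255. 166.] [27, 22, 25, 24, 27, 24, 25, 26]
t 8 [0.5914 0.1287] -5.5 [192. 160.] [26, 23, 24, 25, 24, 25, 23, 27]
s 8 [0.373  0.1697] -63.5 [316. 324.] [62, 65, 61, 65, 62, 61, 68, 64]
s 8 [ 0.5753 -0.0883] -4.6 [255. 158.] [28, 29, 27, 29, 25, 29, 28, 32]
s 8 [0.5836 0.0225] -3.8 [222. 198.] [34, 37, 31, 35, 27, 38, 31, 39]
s 8 [0.5934 0.1314] -4.5 [182. 245.] [45, 48, 43, 48, 40, 43, 46, 49]
```

View pics/t8.png

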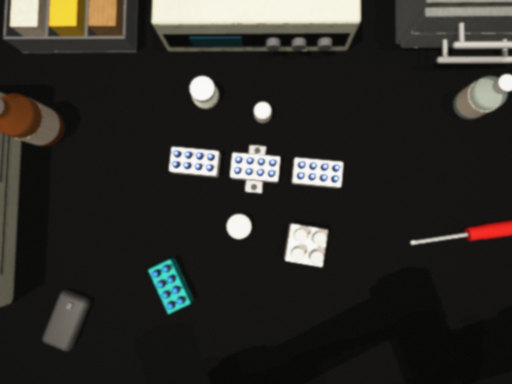

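```bash
python3 -c "
from rig import sign_off,get_state
print(get_state()['qd'].round(3));print(sign_off())"
```

```text
[ 0.012 -0.007 -0.004 -0.003 -0.003 -0.002]
the job is handed in; nothing more can be done
None
```

I gripped each loose rack across its width, slid it to its end of the bolted rack, turned it parallel and let go. The job was handed in at about 15.8 s with the arm well clear.

- **Spacing:** in the last views (top, side and wrist), rack A's centre is about 109 mm from the bolted rack and rack B's about 110.5 mm. That makes the gaps roughly 24 and 25.5 mm, and I left the difference of about 1.5 mm as it was.
- **Straightness:** all three racks lie at about -5° and agree within about 1°. Both loose racks are within about 1 mm of the row line sideways. The side camera's angles were about 1° off the others for the bolted rack.
- **Bystanders:** I made no contact with the big rack or the turquoise one, and in the last top view both look unmoved. I measured the turquoise rack's position only and compared the big rack by eye.
- **One slip:** while I eased the downward pressure on rack A near its final spot, it seems to have lifted off the bench by 1 to 2 mm for about a second. The wrist force at that moment matched the rack's weight. I lowered it back onto the bench before letting go, and it showed no sign of tipping.

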